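# Cock and fire the tile impact tester

### The arm

A 6-joint arm with a two-finger parallel gripper is mounted at the origin on a cart in front of the work surface, level with it; the furniture and walls round the work are solid. World frame = base frame: x ahead of the robot, y to its left, z up, the work surface at z = 0. Lengths are in m, angles in rad, forces in N, time in s.
With the tool pointing down it reaches from about 0.375 to 0.975 m from the base axis. Payload 3.8 kg.
Tool frame: the origin (TCP) lies at the very end of the fingers, on their centre line; the grasp point (between the pads) lies 19 mm behind it; z points along the fingers, y is the direction in which the jaws open and shut (so a half turn about z gives the same grasp; the last joint's range is limited). The gripper opens to 85 mm and grips with 20 to 120 N. Pads are 22 mm wide; open, the fingers measure 114 mm over their backs; the gripper's body (76 mm by 85 mm) begins 54 mm behind the grasp point. The pads swing forward as they close: fully open they stand 13 mm farther back than shut.
Start: joints at [-1.16, 0.264, 1.604, -0, 1.274, -0.037], TCP at [0.292, -0.608, 0.231] pointing down, gripper open.
Joint ranges: [-2.63, 2.63], [-0.94, 2.18], [0.31, 2.57], [-1.31, 4.45], [0, 2.66], [-2.55, 2.55]. Speed limits (rad/s): [2.57, 2.57, 3.14, 3.14, 3.14, 3.14].

### API

Orientations are given as a rotation vector (axis times angle).
In Python, from station import telemetry, imaging, job gives the robot as it stands.
- The arm moves only by the tool apply_moves, never from a script. Its argument "steps" is a list of rows, each a list of 3 entries, a list of its own where there are three numbers: the finger opening in mm, from 0 to 85.4, then the shift along the tool's x, y, z in mm, then the turn about the tool's z in rad. A call has 1 to 20 rows; each row shifts and turns the pose as measured when the row begins, along the tool's axes as they then stand; what a row does not reach is not made up. A row lasts 1/8 s, in which the tool goes at most 62.5 mm and 10.7 degrees, less where a joint would pass 70% of its speed; a pose out of reach is approached as far as the arm can. A call with a gripper value outside its range is refused whole. The fingers move at their own pace and stop on an object; the grip force is fixed at half the most. Time passes only in rows, so rows that do not move let the fingers close. It gives the time, the measured TCP pose, the force and the opening at its end, in the units of the state.
- telemetry.get_obs(): the state, without advancing time (a new reading comes with each control period).
- imaging.capture(name): name is "side" or "top"; returns (picture, depth): 480x640x3 uint8, blue, green, red; 480x640 float32, m along the optical axis (not along the pixel's ray), 0 where there is no reading.
- imaging.camera_params(name): a dict with "intrinsics" (3x3 intrinsics, pixels), "k1" (the pictures are not rectified: a ray, as slopes to the right and down, at radius r is drawn at 1 + k1 r^2 times it, then the intrinsics apply), "camera_from_world" (4x4, takes a point from world to camera coordinates). Camera axes: x right, y down, z forward; pixel columns grow to the right and rows downward; lengths in m; the calibration is good to about 2 mm. A picture is of the moment at which its call begins. camera_params takes no time and is no camera call.
- job.sign_off(): hands the job in, once; it reports no verdict.
Trained networks look in the newest picture that a camera, given by its name, has taken for a name from the list of things; names that differ only in an ending like _2 or _b are one class to them, and where a whole thing is asked for, a point or a joint stands for the part that bears it (a point fixed in the world has none). Each returns a list of dicts, best first, with "score" (0 to 1); they miss things now and then, are a little off and sometimes report something else, mostly with a low value. They report only what shows in the picture. A call takes as long as a camera call.
- imaging.boxes_of(camera, label): "point" ([column, row] in pixels, amid what is visible of it).
The state is a dict: "time": time; "joint_pos": joint angles; "joint_velocities": joint speeds; "tau": joint torques, N m; "tcp_pos": TCP position; "ee_rot": TCP orientation; "force": force on the tool from outside, world axes, zero at the start; "torque": the same for the moment, N m; "gripper_width": finger opening in m.
Only numpy, scipy, OpenCV 4.12 (cv2) and the standard library are available. Lean on these libraries where they do the work, as an engineer would, in place of code of your own. Each camera call takes 0.05 s, during which the arm holds its last target. There are 200 camera calls.

### The job

Fire the small impact tester at the glazed test tile clamped in its carriage. Take the upright black grip and draw the striker straight back, away from the tile, only until the sear has caught it; nobody knows where on the stroke that is, so feel for the rubber stop just behind the catch, do not haul on it, and let go so that the sear alone holds the striker. Then press the red trip pad down, gently, so that the striker flies and its blow throws the tile carriage back along its rails; do not touch the carriage or the tile, and leave the things standing around where they are.

Things in the scene. Friction and masses are not known exactly. Their poses are not given: they have to be found in the camera images.
- tester: The impact tester, fixed to the table: dark steel base plate 380x100 mm, 10 mm thick, with a green housing 120 mm long, 44 mm wide, top 79 mm above the table. Origin on the table under the middle of the sear slot; its x axis is the direction of the blow (towards the tile), z up; the striker is drawn along -x. The base plate reaches from x = -160 to +220 mm, the housing from -35 to +85 mm.
- striker: The striker: a steel rod 12 mm thick, axis 60 mm above the table, running through the housing, with an upright black grip at its rear end (16 mm thick, round, from 80 to 128 mm above the table) and a round tip at the front. Pulled forward by a spring inside the housing: 250 N/m, no force at rest, so about 5 to 12 N at the catch. Origin of the body at the tester's origin when at rest.
- grip (a point): Centre of the black upright grip, half-way up (104 mm above the table), 100 mm behind the tester's origin when the striker is at rest; it moves with the striker. Nothing stands within 60 mm of it but the rod under it; a pinch from above across the tester's x axis suits it.
- draw (a joint): How far the striker is drawn back (m): 0 at rest, grows as it is drawn (tester's -x). Let go when not caught, it springs back to 0. The sear catches it at a hidden place, different each time, between 0.022 and 0.046; once drawn past that and eased forward it stays there by itself. When fired it runs up to 0.012 past rest, hits the tile and settles within 3 mm of 0.
- rubber_stop: The rubber stop inside the housing, not visible: the striker comes up against it 4 mm beyond the hidden catch. It yields 1 mm for every 4 N (the spring alone adds only 0.25 N per mm, and the sear riding up its ramp a brief 1 N); pressing on it with more than 10 N is too much. Its measured pose says nothing of where the catch is.
- trip: The sear lever on top of the housing, turning about a cross pin 84 mm above the table; origin on that pin. Its red pad is pressed down to raise the sear nose and so free the striker. With the striker caught the pad yields at about 4 to 10 N and frees it after 6 to 7 mm of travel; it comes up against its end at about 11 mm and then is rigid. More than 20 N on it is too much.
- trip_top (a point): Centre of the top face of the red trip pad, a disc 30 mm across, 112 mm above the table, 75 mm in front (+x of the tester) of the tester's origin.
- carriage: The aluminium carriage, 50 mm wide, in front of the striker, with a green glazed L-shaped tile (30x34x61 mm) clamped on it; slides with friction along two rails in the tester's +x. Not to be touched by the robot. Origin under its middle, 15 mm above the table.
- recoil (a joint): How far the carriage has been thrown back (m): 0 at the start, touches the end of the rails at 0.060. A full blow throws it 20 to 60 mm and it stays where it stops.
- spare_tile_mid (a point): Middle of a loose L-shaped test tile with brown-orange glaze, 30x34x61 mm, standing beside the tester: leave it.
- jar_mid (a point): Middle of a loose blue-grey jar with a black lid, 54 mm across, 74 mm tall, standing beside the tester: leave it.
- cup_mid (a point): Middle of a loose pale bisque cup, 64 mm across, 79 mm tall, standing beside the tester: leave it.

How it is judged:
By the outcome, as a careful person would: the job done as asked, in the order asked, and still so for the second after the job is handed in, with the robot touching nothing.
It also fails if it takes over 70 s, if anything falls off the work surface, if the arm or the gripper's body presses on something with over 40 N, if the wrist force passes 120 N, or if a joint passes its speed limit or range.

## Working session

There is one attempt and no reset: what is moved stays moved. The work goes in short steps, Python scripts to look and compute and a tool call to move; the robot and the scene stay as the last step left them, time stands still between calls to the robot, and variables do not carry over. Pictures are saved under pics/ and viewed, about 8 in all and at most 12, crops included, and the job is handed in when it is done.

Besides the shell and the picture viewer there is one more tool, called after "Call:" as a command line: name --argument value ..., lists and objects as JSON in quotes. apply_moves: Moves the arm, as the interface text tells. Its arguments: {"type":"object","properties":{"steps":{"type":"array","items":{"type":"array"}}},"required":["steps"]}

```bash
mkdir -p pics; cat > h.py <<'E'
import numpy as np, cv2
from station import telemetry, imaging, job
def px2w(cam,uv,d):
    p=imaging.camera_params(cam);K=np.array(p["intrinsics"]);k=p["k1"]
    s=np.array([(uv[0]-K[0,2])/K[0,0],(uv[1]-K[1,2])/K[1,1]]);r=s.copy()
    for _ in range(20): r=s/(1+k*(r@r))
    c=np.array([r[0]*d,r[1]*d,d,1]);return (np.linalg.inv(p["camera_from_world"])@c)[:3]
def px2z(cam,uv,z):
    a=px2w(cam,uv,.3);b=px2w(cam,uv,1.);t=(z-a[2])/(b[2]-a[2]);return a+t*(b-a)
def w2px(cam,P):
    p=imaging.camera_params(cam);K=np.array(p["intrinsics"]);c=np.array(p["camera_from_world"])@np.r_[P,1]
    s=c[:2]/c[2];s=s*(1+p["k1"]*(s@s));return K[:2,:2]@s+K[:2,2]
E
python3 - <<'E'
from h import *
np.set_printoptions(precision=4,suppress=True)
for c in("top","side"):
    im,d=imaging.capture(c);cv2.imwrite(f"pics/{c}0.png",im);np.save(f"{c}d.npy",d)
    print(c,np.linalg.inv(imaging.camera_params(c)["camera_from_world"])[:3])
    for l in("grip","trip_top","striker","trip","carriage","tester","spare_tile_mid","jar_mid","cup_mid"):
        for b in imaging.boxes_of(c,l)[:2]:
            u=np.array(b["point"]);q=d[int(u[1]),int(u[0])]
            print(l,round(b["score"],2),u,q,px2w(c,u,q) if q>0 else None)
o=telemetry.get_obs();print(o)
E
```

```text
top [[ 0.0242 -0.9965  0.0796  0.5154]
 [-0.9993 -0.0218  0.0308  0.1142]
 [-0.0289 -0.0803 -0.9963  1.0335]]
grip 0.62 [263.1 255.5] 0.97316146 [0.5585 0.2374 0.064 ]
grip 0.59 [343.4 176.2] 0.9721737 [0.6862 0.1134 0.0714]
trip_top 0.81 [347.5 271.6] 0.93506324 [0.5356 0.1041 0.0963]
trip_top 0.4 [259.1 252.4] 0.9737852 [0.5633 0.2439 0.0639]
striker 0.71 [261.9 255.5] 0.9721685 [0.5584 0.2392 0.065 ]
trip 0.85 [349.7 271.8] 0.9373031 [0.5354 0.1007 0.0939]
carriage 0.8 [382.5 281.2] 0.96982926 [0.5226 0.0484 0.0586]
tester 0.82 [332.  269.5] 0.9432325 [0.5384 0.1278 0.089 ]
spare_tile_mid 0.69 [392.4 192.5] 1.0290391 [0.671  0.0311 0.0105]
jar_mid 0.58 [343.4 177.5] 0.966106 [0.6831 0.1134 0.0772]
cup_mid 0.68 [249.5 146.3] 1.0485407 [0.7463 0.274  0.0045]
side [[ 0.9933 -0.0628  0.0975  0.4917]
 [-0.1159 -0.5629  0.8184 -0.5743]
 [ 0.0035 -0.8242 -0.5663  0.6044]]
grip 0.59 [305.7 224.6] 0.97621465 [0.5671 0.2503 0.0852]
trip_top 0.59 [296.6 270.6] 0.8255511 [0.5389 0.0886 0.1127]
trip_top 0.3 [296.7 324. ] 0.80124813 [0.5331 0.0284 0.0676]
striker 0.93 [306.6 224.3] 0.9742902 [0
[... 156 characters left out ...]
 [394.2 337.2] 0.82613933 [0.6685 0.0207 0.0359]
spare_tile_mid 0.5 [303.6 222.6] 0.9778023 [0.564  0.2539 0.087 ]
jar_mid 0.75 [394.9 290.3] 0.87721324 [0.6844 0.0967 0.0583]
cup_mid 0.91 [406.  228.9] 0.9912055 [0.7344 0.2396 0.072 ]
{'time': 1.0, 'joint_pos': array([-1.1599,  0.2639,  1.604 , -0.    ,  1.2737, -0.0369]), 'joint_velocities': array([ 0.0004, -0.0004, -0.0002, -0.001 ,  0.0008, -0.0017]), 'tau': array([ -0.001 , -51.5078, -36.7741,  -0.0002,   0.0007,  -0.    ]), 'tcp_pos': array([ 0.2922, -0.6085,  0.2313]), 'ee_rot': array([3.0631, 0.6975, 0.    ]), 'force': array([0.7122, 0.3383, 0.9733]), 'torque': array([-0.003 , -0.0736, -0.0156]), 'gripper_width': 0.08528680272115559}
```

```bash
python3 - <<'E'
import cv2,numpy as np
a=cv2.imread("pics/top0.png")[110:360,200:500];b=cv2.imread("pics/side0.png")[170:420,200:500]
cv2.imwrite("pics/c0.png",cv2.resize(np.vstack([np.hstack([a,b])]),None,fx=1.33,fy=1.33*1) if 0 else cv2.resize(a,(800,600)[:2] if 0 else (720,600)))
cv2.imwrite("pics/c1.png",cv2.resize(b,(720,600)))
E
```

```text
(no output)
```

View pics/c0.png

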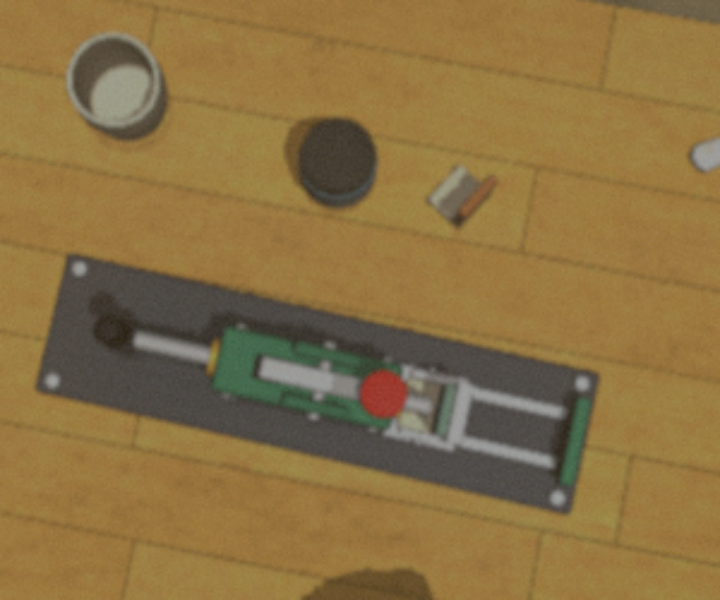

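View pics/c1.png

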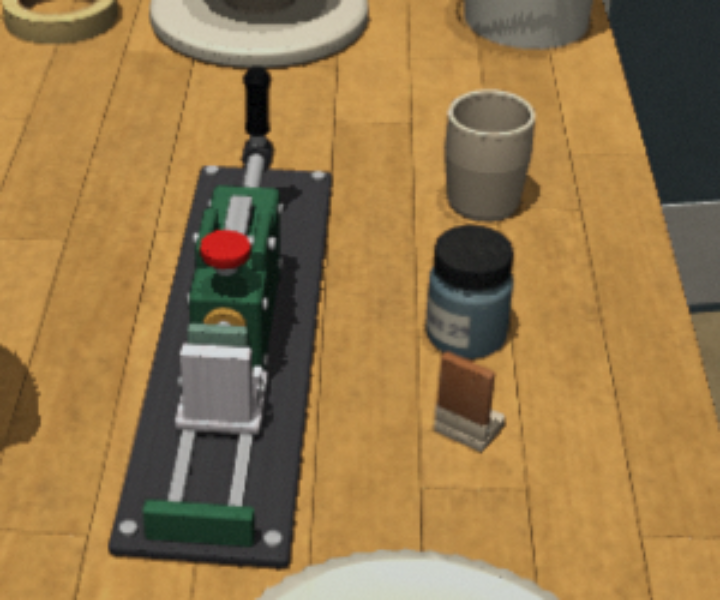

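The top crop shows the grip at about (247,247) and the red pad at about (360,274), with the base plate corners clear. In the side crop the grip stands upright and the cup, jar and spare tile are off to the right.

```bash
python3 - <<'E'
from h import *
np.set_printoptions(precision=4,suppress=True)
f=lambda x,y:np.array([x/2.4+200,y/2.4+110])
C=[px2z("top",f(*p),.010) for p in((70,255),(598,373),(570,513),(38,390))]
rear=(C[0]+C[3])/2;front=(C[1]+C[2])/2
ax=(front-rear)[:2];print("len",np.linalg.norm(ax),"wid",np.linalg.norm(C[0]-C[3]),np.linalg.norm(C[1]-C[2]))
ax/=np.linalg.norm(ax);yaw=np.arctan2(ax[1],ax[0]);o=((rear+front)/2)[:2]-.03*ax
print("yaw",yaw,"origin",o,"grip",o-.1*ax,"pad",o+.075*ax)
for c,im in((c,cv2.imread(f"pics/{c}0.png")) for c in("top","side")):
    h=cv2.cvtColor(im,cv2.COLOR_BGR2HSV)
    m=(((h[...,0]<6)|(h[...,0]>174))&(h[...,1]>170)&(h[...,2]>90)).astype(np.uint8)
    n,l,s,ce=cv2.connectedComponentsWithStats(m);i=1+s[1:,4].argmax();print(c,"red",s[i],ce[i],px2z(c,ce[i],.112))
print("grip top",px2z("top",f(110,330),.128))
g=lambda x,y:np.array([x/2.4+200,y/2.4+170])
# side-view grip: mid silhouette (257,102): intersect at z .104
print("grip side",px2z("side",g(257,102),.104), px2z("side",g(257,76),.128))
for z in(.08,.104,.128):print(w2px("side",np.r_[o-.1*ax,z])*2.4-np.array([480,408]),w2px("top",np.r_[o-.1*ax,z])*2.4-np.array([480,264]))
E
```

```text
len 0.3752056307285172 wid 0.09652092844968518 0.09758577224528517
yaw -1.7705242085993147 origin [0.5469 0.1584] grip [0.5667 0.2564] pad [0.532  0.0849]
top red [351 265  18  18 235] [359.017  273.5319] [0.5328 0.0871 0.112 ]
side red [283 266  21  16 243] [293.     272.9712] [0.5336 0.0845 0.112 ]
grip top [0.5669 0.2552 0.128 ]
grip side [0.5703 0.2572 0.104 ] [0.5698 0.2509 0.128 ]
[252.2466 132.7844] [119.5348 334.7253]
[251.9053 102.9062] [113.9598 332.5587]
[251.5609  72.2266] [108.0915 330.2784]
```

```bash
python3 - <<'E'
from h import *
print(telemetry.get_obs()["time"])
d=np.load("topd.npy");p=imaging.camera_params("top");K=np.array(p["intrinsics"])
v,u=np.mgrid[0:480:2,0:640:2];dd=d[::2,::2];s=np.stack([(u-K[0,2])/K[0,0],(v-K[1,2])/K[1,1]],-1);r=s.copy()
for _ in range(10): r=s/(1+p["k1"]*(r**2).sum(-1,keepdims=True))
P=np.stack([r[...,0]*dd,r[...,1]*dd,dd,np.ones_like(dd)],-1)@np.linalg.inv(p["camera_from_world"]).T
P=P[dd>0][:,:3];x,y,z=P.T
for a in np.arange(0.1,1.2,.1):
    print(round(a,1),[int(1000*z[(abs(x-a)<.05)&(abs(y-b)<.05)].max()) if ((abs(x-a)<.05)&(abs(y-b)<.05)).any() else None for b in np.arange(-.8,.81,.1)])
E
```

```text
1.0
0.1 [None, None, None, None, None, None, None, None, -312, -308, None, None, None, None, -852, -852, -850]
0.2 [None, None, None, None, 2, 4, 4, 5, 5, 6, 3, 2, None, None, None, None, None]
0.3 [None, None, None, None, 3, 6, 6, 5, 4, 5, 5, 5, 5, 4, 5, 3, None]
0.4 [None, None, None, None, 3, 5, 6, 5, 4, 5, 5, 5, 4, 27, 28, 4, None]
0.5 [None, None, None, None, 4, 142, 4, 34, 85, 116, 93, 13, 4, 83, 83, 19, None]
0.6 [None, None, None, None, 4, 164, 5, 12, 15, 95, 125, 130, 6, 86, 84, 21, None]
0.7 [None, None, None, None, 6, 13, 13, 12, 64, 77, 80, 80, 5, 81, 84, 17, None]
0.8 [None, None, None, None, 4, 10, 10, 5, 5, 6, 76, 81, 5, 127, 128, 4, None]
0.9 [None, None, None, None, None, None, None, None, None, 1, 4, 5, 6, 128, 191, 3, None]
1.0 [-843, -847, -849, -850, -852, -853, None, None, None, None, None, None, None, None, None, None, None]
1.1 [-849, -843, -849, -845, -843, -844, -846, -845, -850, -848, -852, -853, None, None, None, None, None]
```

Call:
apply_moves --steps '[[60, [0, 0, -35], -0.18], [60, [0, 0, -35], -0.18], [60, [0, 0, 0], -0.18], [60, [0, 0, 0], -0.18], [60, [0, 0, 0], -0.18], [60, [0, 0, 0], 0]]'

```text
time: 1.75
tcp_pos: [0.2922, -0.6083, 0.3035]
ee_rot: [-2.428, -1.994, -0.0]
force: [0.3, -0.1, 0.1]
gripper_width: 0.0601
```

Call:
apply_moves --steps '[[60, [57, 6.5, 0], 0], [60, [57, 6.5, 0], 0], [60, [57, 6.5, 0], 0], [60, [57, 6.5, 0], 0], [60, [57, 6.5, 0], 0], [60, [57, 6.5, 0], 0], [60, [57, 6.5, 0], 0], [60, [57, 6.5, 0], 0], [60, [57, 6.5, 0], 0], [60, [57, 6.5, 0], 0], [60, [57, 6.5, 0], 0], [60, [57, 6.5, 0], 0], [60, [57, 6.5, 0], 0], [60, [57, 6.5, 0], 0], [60, [57, 6.5, 0], 0], [60, [0, 0, 0], 0]]'

```text
time: 3.75
tcp_pos: [0.5865, 0.2281, 0.3041]
ee_rot: [2.488, 1.908, 0.01]
force: [-0.4, -0.7, -0.8]
gripper_width: 0.0603
```

Call:
apply_moves --steps '[[60, [0, 0, 0], -0.063], [60, [12, -12, 0], 0], [60, [12, -12, 0], 0], [60, [0, 0, 40], 0], [60, [0, 0, 40], 0], [60, [0, 0, 40], 0], [60, [0, 0, 30], 0], [60, [0, 0, 0], 0]]'

```text
time: 4.75
tcp_pos: [0.5643, 0.259, 0.1531]
ee_rot: [2.44, 1.967, 0.015]
force: [0.4, 0.3, -0.1]
gripper_width: 0.0599
```

```bash
python3 - <<'E'
from h import *
ims=[]
for c,(x,y) in(("top",(190,190)),("side",(240,140))):
    im,d=imaging.capture(c);ims.append(cv2.resize(im[y:y+130,x:x+130],(400,400),interpolation=cv2.INTER_CUBIC))
cv2.imwrite("pics/g1.png",np.hstack(ims));o=telemetry.get_obs();print(o["tcp_pos"],o["ee_rot"],w2px("side",o["tcp_pos"]))
E
```

```text
[0.56691331 0.25994362 0.15674364] [2.43795335 1.96685283 0.0240521 ] [304.56565705 183.28079145]
```

View pics/g1.png

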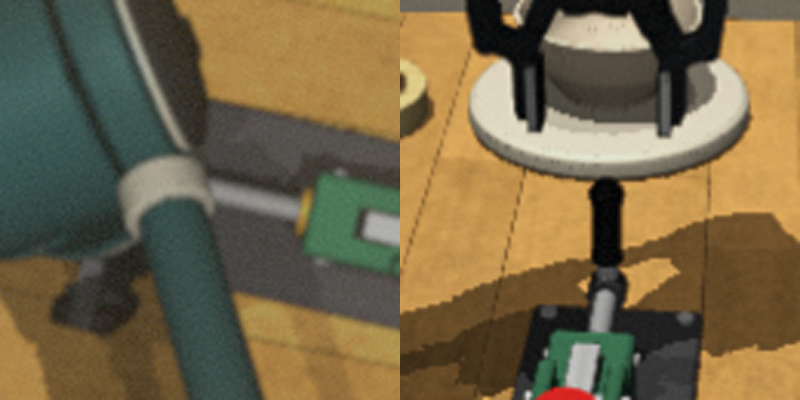

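Seen from the side, the fingers straddle the grip (crop x about 607, finger mid about 598). I'll lower the tool and close.

Call:
apply_moves --steps '[[60, [-3, 1, 25], 0], [60, [0, 0, 25], 0], [60, [0, 0, 18], 0], [60, [0, 0, 0], 0], [60, [0, 0, 0], 0]]'

```text
time: 5.48
tcp_pos: [0.5762, 0.2607, 0.0994]
ee_rot: [2.435, 1.961, 0.053]
force: [0.3, -0.1, 0.0]
gripper_width: 0.0602
```

```bash
python3 - <<'E'
from h import *
from scipy.spatial.transform import Rotation as R
np.set_printoptions(precision=4,suppress=True)
for i in range(3):
    o=telemetry.get_obs();M=R.from_rotvec(o["ee_rot"]).as_matrix();print(o["time"],o["tcp_pos"],M[:,0],M[:,2],o["joint_pos"],o["force"]); imaging.capture("top")
E
```

```text
5.475 [0.5762 0.2607 0.0994] [0.213  0.9769 0.0175] [ 0.0357  0.0101 -0.9993] [ 0.3878  0.2724  1.8503 -0.005   0.982   0.6056] [ 0.2973 -0.1172  0.0149]
5.525 [0.5761 0.2607 0.0994] [0.213  0.9769 0.0174] [ 0.0357  0.01   -0.9993] [ 0.3878  0.2723  1.8504 -0.0051  0.9821  0.6056] [ 0.0535 -0.1353 -0.5595]
5.575 [0.576  0.2606 0.0993] [0.213  0.9769 0.0173] [ 0.0356  0.0099 -0.9993] [ 0.3878  0.2723  1.8506 -0.0051  0.9819  0.6055] [ 0.3849 -0.3464  0.9153]
```

Call:
apply_moves --steps '[[60, [-3, -3, 0], -0.015], [60, [-3, -3.5, 0], 0], [60, [0, 0, 5], 0], [60, [0, 0, 5], 0], [60, [0, 0, 3], 0], [60, [0, 0, 0], 0]]'

```text
time: 6.38
tcp_pos: [0.5682, 0.2558, 0.0853]
ee_rot: [2.419, 1.98, 0.053]
force: [-0.6, -0.2, -0.4]
gripper_width: 0.0603
```

Call:
apply_moves --steps '[[30, [0, 0, 0], 0], [22, [0, 0, 0], 0], [8, [0, 0, 0], 0], [8, [0, 0, 0], 0], [8, [0, 0, 0], 0], [8, [0, 0, 0], 0]]'

```text
time: 7.12
tcp_pos: [0.568, 0.256, 0.0855]
ee_rot: [2.42, 1.98, 0.052]
force: [0.8, -0.3, -0.2]
gripper_width: 0.0164
```

Call:
apply_moves --steps '[[8, [4, 0, 0.1], 0], [8, [4, 0, 0.1], 0], [8, [4, 0, 0.1], 0], [8, [4, 0, 0.1], 0], [8, [0, 0, 0], 0]]'

```text
time: 7.75
tcp_pos: [0.571, 0.2708, 0.0854]
ee_rot: [2.419, 1.98, 0.047]
force: [0.1, -2.4, 1.3]
gripper_width: 0.0165
```

Call:
apply_moves --steps '[[8, [3, 0, 0], 0], [8, [3, 0, 0], 0], [8, [0, 0, 0], 0]]'

```text
time: 8.12
tcp_pos: [0.5721, 0.276, 0.0854]
ee_rot: [2.418, 1.979, 0.044]
force: [-0.9, -4.9, 1.7]
gripper_width: 0.0165
```

Call:
apply_moves --steps '[[8, [1.5, 0, 0], 0], [8, [0, 0, 0], 0]]'

```text
time: 8.38
tcp_pos: [0.5723, 0.277, 0.0854]
ee_rot: [2.418, 1.979, 0.043]
force: [-1.1, -4.0, 2.1]
gripper_width: 0.0166
```

Call:
apply_moves --steps '[[8, [1.5, 0, 0], 0], [8, [0, 0, 0], 0]]'

```text
time: 8.62
tcp_pos: [0.5724, 0.2778, 0.0854]
ee_rot: [2.418, 1.978, 0.042]
force: [-1.4, -5.3, 2.9]
gripper_width: 0.0166
```

Call:
apply_moves --steps '[[8, [2, 0, 0], 0], [8, [0, 0, 0], 0]]'

```text
time: 8.88
tcp_pos: [0.5727, 0.279, 0.0854]
ee_rot: [2.418, 1.977, 0.04]
force: [-1.3, -5.8, 4.4]
gripper_width: 0.0164
```

Call:
apply_moves --steps '[[8, [2, 0, 0], 0], [8, [0, 0, 0], 0]]'

```text
time: 9.12
tcp_pos: [0.5729, 0.28, 0.0854]
ee_rot: [2.417, 1.977, 0.038]
force: [-0.7, -6.2, 3.9]
gripper_width: 0.0165
```

Call:
apply_moves --steps '[[8, [2, 0, -0.3], 0], [8, [0, 0, 0], 0]]'

```text
time: 9.38
tcp_pos: [0.573, 0.2808, 0.0854]
ee_rot: [2.417, 1.976, 0.035]
force: [-1.3, -5.5, 3.9]
gripper_width: 0.0162
```

Call:
apply_moves --steps '[[8, [2, 0, -0.3], 0], [8, [0, 0, 0], 0]]'

```text
time: 9.62
tcp_pos: [0.5731, 0.2815, 0.0854]
ee_rot: [2.417, 1.975, 0.032]
force: [-1.7, -6.6, 3.7]
gripper_width: 0.0164
```

Call:
apply_moves --steps '[[8, [2.5, 0, -0.3], 0], [8, [0.5, 0, 0], 0]]'

```text
time: 9.88
tcp_pos: [0.5733, 0.2825, 0.0854]
ee_rot: [2.416, 1.974, 0.027]
force: [-0.6, -8.2, 5.4]
gripper_width: 0.0163
```

Call:
apply_moves --steps '[[8, [2.5, 0, -0.3], 0], [8, [0.5, 0, 0], 0]]'

```text
time: 10.12
tcp_pos: [0.5733, 0.2824, 0.0854]
ee_rot: [2.414, 1.972, 0.02]
force: [-1.7, -8.0, 4.7]
gripper_width: 0.0168
```

Call:
apply_moves --steps '[[8, [3, 0, 0], 0]]'

```text
time: 10.25
tcp_pos: [0.5735, 0.2834, 0.0853]
ee_rot: [2.412, 1.972, 0.015]
force: [-2.3, -11.8, 6.4]
gripper_width: 0.0162
```

```bash
cat > s.py <<'E'
from h import *
from scipy.spatial.transform import Rotation as R
np.set_printoptions(precision=4,suppress=True)
F=[]
for i in range(4): imaging.capture("side");o=telemetry.get_obs();F.append(o["force"])
M=R.from_rotvec(o["ee_rot"]).as_matrix();a=np.array([.198,.980,0])
t=o["tcp_pos"]-[.568,.256,.0855]; gp=o["tcp_pos"]-.019*M[:,2]-(np.array([.568,.256,.0855])+.019*np.array([-.035,-.01,1]))
print(o["time"],"tcpdraw",t@a,"graspdraw",gp@a,gp,"tz",M[:,2],"tx",M[:,0],"F",np.mean(F,0),"pull",-np.mean(F,0)@a,o["torque"])
E
python3 s.py
```

```text
10.45 tcpdraw 0.027819818269101713 graspdraw 0.02831378222351214 [ 0.0057  0.0277 -0.0002] tz [ 0.0239 -0.0143 -0.9996] tx [ 0.199   0.98   -0.0092] F [ -2.1954 -11.4919   5.8589] pull 11.696728382719938 [-1.3162  0.5603 -0.0201]
```

The force has risen 3.5 N in the last millimetre, which is the rubber stop (about 4.6 N over the spring). Now I'll ease forward.

Call:
apply_moves --steps '[[8, [-1, 0, -0.3], 0], [8, [-1, 0, -0.3], 0], [8, [-1, 0, 0], 0]]'

```text
time: 10.82
tcp_pos: [0.5724, 0.2779, 0.0854]
ee_rot: [2.412, 1.97, 0.01]
force: [-1.3, -5.4, 3.2]
gripper_width: 0.0166
```

```bash
python3 s.py
```

```text
11.025 tcpdraw 0.022363298414010104 graspdraw 0.02292116814571072 [ 0.0046  0.0225 -0.0001] tz [ 0.0225 -0.0174 -0.9996] tx [ 0.1996  0.9798 -0.0126] F [-1.6122 -6.0302  2.6734] pull 6.228796176530179 [-0.4865  0.3746 -0.0907]
```

Call:
apply_moves --steps '[[8, [0, 0, 0], 0], [8, [0, 0, 0], 0]]'

```text
time: 11.28
tcp_pos: [0.5723, 0.2777, 0.0855]
ee_rot: [2.412, 1.97, 0.01]
force: [-1.5, -3.6, 2.8]
gripper_width: 0.0161
```

```bash
python3 s.py
```

```text
11.475 tcpdraw 0.02218438651585897 graspdraw 0.022743815568961347 [ 0.0045  0.0223 -0.0001] tz [ 0.0225 -0.0175 -0.9996] tx [ 0.1998  0.9797 -0.0127] F [-1.0395 -4.7085  2.0499] pull 4.820185581142317 [-0.3517  0.3831 -0.0811]
```

Call:
apply_moves --steps '[[8, [-0.3, 0, 0], 0], [8, [-0.3, 0, 0], 0], [8, [-0.3, 0, 0], 0], [8, [0, 0, 0], 0]]'

```text
time: 11.98
tcp_pos: [0.5723, 0.2777, 0.0855]
ee_rot: [2.412, 1.97, 0.012]
force: [0.3, -3.3, 1.6]
gripper_width: 0.0162
```

```bash
python3 s.py
```

```text
12.175 tcpdraw 0.022123861757426498 graspdraw 0.022654832978536304 [ 0.0045  0.0222 -0.    ] tz [ 0.0232 -0.0161 -0.9996] tx [ 0.1999  0.9798 -0.0112] F [-1.0866 -3.5227  2.0549] pull 3.6673903267377237 [-0.1593  0.3919 -0.0648]
```

Call:
apply_moves --steps '[[8, [-0.8, 0, -0.1], 0], [8, [-0.8, 0, 0], 0], [8, [-0.8, 0, 0], 0], [8, [-0.5, 0, 0], 0], [8, [0, 0, 0], 0]]'

```text
time: 12.8
tcp_pos: [0.5723, 0.2774, 0.0855]
ee_rot: [2.414, 1.971, 0.019]
force: [1.0, 0.3, -1.3]
gripper_width: 0.0163
```

```bash
python3 s.py
```

```text
13.0 tcpdraw 0.02183768574614953 graspdraw 0.022278489549524726 [0.0044 0.0218 0.    ] tz [ 0.0251 -0.0117 -0.9996] tx [ 0.2     0.9798 -0.0064] F [ 0.0335  0.8124 -0.2549] pull -0.8027890950824589 [ 0.4371  0.2393 -0.0496]
```

The pull is now zero at 22 mm drawn, so the sear is holding the striker. Release and lift.

Call:
apply_moves --steps '[[25, [0, 0, 0], 0], [50, [0, 0, 0], 0], [60, [0, 0, 0], 0], [60, [0, 0, -15], 0], [60, [0, 0, -25], 0], [60, [0, 0, -25], 0], [60, [0, 0, -25], 0], [60, [0, 0, -25], 0], [60, [0, 0, 0], 0]]'

```text
time: 14.12
tcp_pos: [0.5706, 0.2785, 0.21]
ee_rot: [2.411, 1.97, 0.025]
force: [0.1, -0.3, 0.6]
gripper_width: 0.06
```

```bash
python3 - <<'E'
from h import *
im,d=imaging.capture("side");cv2.imwrite("pics/s2.png",cv2.resize(im[140:350,230:430],(571,600)))
E
python3 s.py
```

```text
14.375 tcpdraw 0.020686250928275265 graspdraw 0.021209972228911952 [0.     0.0216 0.1187] tz [ 0.0215 -0.0154 -0.9997] tx [ 0.1995  0.9798 -0.0108] F [-0.2132 -0.0517  0.0807] pull 0.09286961894764822 [0.0397 0.0055 0.0473]
```

View pics/s2.png

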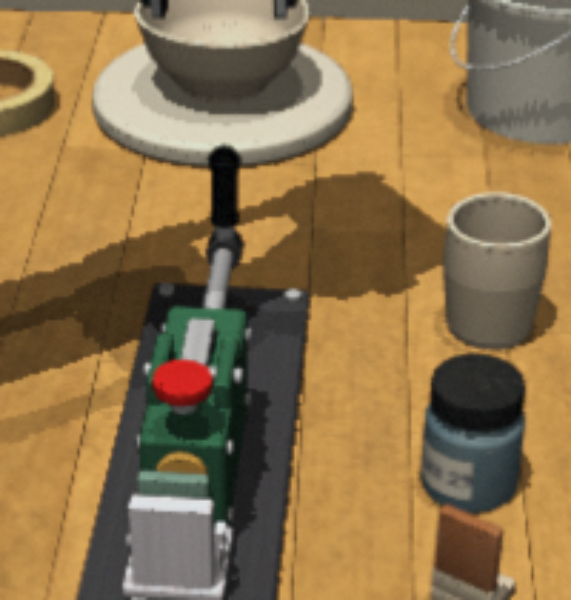

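The striker stays drawn with nothing touching it: grip mid is at about (308,205), up from (307,212) at rest, and the carriage is unmoved. Next, over to the pad with the fingers closed.

Call:
apply_moves --steps '[[0, [-24, 0, 0], 0], [0, [-24, 0, 0], 0], [0, [-24, 0, 0], 0], [0, [-24, 0, 0], 0], [0, [-24, 0, 0], 0], [0, [-24, 0, 0], 0], [0, [-24, 0, 0], 0], [0, [-24, 0, 0], 0], [0, [0, 0, 0], 0], [0, [0, 0, 0], 0]]'

```text
time: 15.62
tcp_pos: [0.5219, 0.0703, 0.2033]
ee_rot: [2.421, 1.963, -0.0]
force: [-0.3, -0.1, -0.7]
gripper_width: 0.0001
```

```bash
python3 s.py
```

```text
15.825 tcpdraw -0.19003185495130606 graspdraw -0.18940320169715102 [-0.0455 -0.1841  0.1176] tz [ 0.0155 -0.0198 -0.9997] tx [ 0.2049  0.9786 -0.0162] F [-0.0415 -0.1099 -0.377 ] pull 0.11594872829878015 [ 0.0387 -0.0373 -0.0045]
```

Call:
apply_moves --steps '[[0, [9, 4, 0], 0], [0, [9, 4, 0], 0], [0, [0, 0, 20], 0], [0, [0, 0, 20], 0], [0, [0, 0, 20], 0], [0, [0, 0, 0], 0], [0, [0, 0, 0], 0]]'

```text
time: 16.7
tcp_pos: [0.539, 0.0928, 0.1425]
ee_rot: [2.413, 1.971, 0.005]
force: [0.6, 0.6, -0.1]
gripper_width: 0.0007
```

```bash
python3 - <<'E'
from h import *
im,d=imaging.capture("side");cv2.imwrite("pics/s3.png",cv2.resize(im[180:340,220:380],(600,600)))
o=telemetry.get_obs();print(o["tcp_pos"])
E
python3 s.py
```

```text
[0.53888206 0.09275098 0.14248619]
16.95 tcpdraw -0.166197912976265 graspdraw -0.16561446806243724 [-0.0288 -0.1632  0.0572] tz [ 0.0192 -0.0181 -0.9997] tx [ 0.2001  0.9797 -0.0139] F [-0.3274 -0.2338 -0.2436] pull 0.2939405974956631 [ 0.019  -0.0196 -0.024 ]
```

View pics/s3.png

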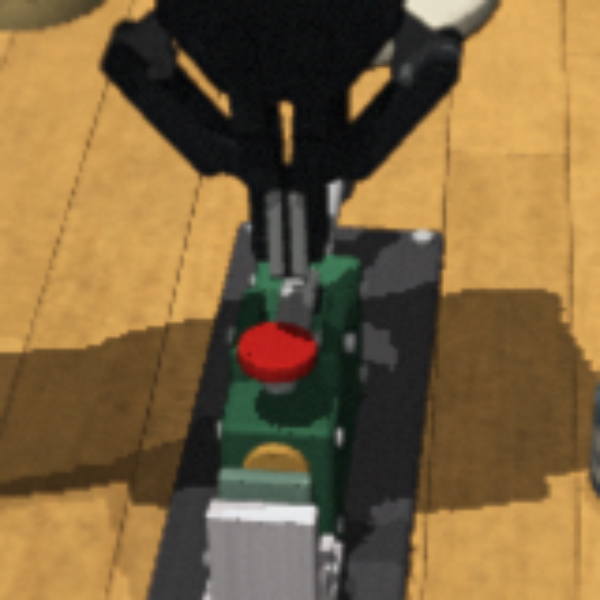

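The closed fingers are behind the pad and slightly right of it (tips at crop (290,275), pad centre (277,350)), which agrees with the measured offset of about 6 mm. Correct that and come down to just above the pad.

Call:
apply_moves --steps '[[0, [-3.5, -2.5, 0], 0], [0, [-3.5, -2.5, 0], 0], [0, [0, 0, 8], 0], [0, [0, 0, 7], 0], [0, [0, 0, 4], 0], [0, [0, 0, 0], 0], [0, [0, 0, 0], 0]]'

```text
time: 17.82
tcp_pos: [0.5324, 0.0854, 0.1227]
ee_rot: [2.414, 1.97, 0.006]
force: [0.7, -0.2, 0.4]
gripper_width: -0.0002
```

```bash
python3 s.py; python3 -c "
from h import *;print(telemetry.get_obs()['tcp_pos'])"
```

```text
18.025 tcpdraw -0.17422462269281314 graspdraw -0.1736460796064486 [-0.0351 -0.1701  0.0375] tz [ 0.0201 -0.0181 -0.9996] tx [ 0.2007  0.9796 -0.0137] F [ 0.1014 -0.2758  0.1253] pull 0.2502187823545275 [0.0401 0.058  0.0157]
[0.53258382 0.08537529 0.12297489]
```

Call:
apply_moves --steps '[[0, [2, 0, 4], 0], [0, [0, 0, 4], 0], [0, [0, 0, 1], 0], [0, [0, 0, 1], 0]]'

```text
time: 18.52
tcp_pos: [0.5334, 0.0874, 0.1125]
ee_rot: [2.413, 1.969, 0.007]
force: [-0.3, 0.8, -0.2]
gripper_width: 0.0002
```

Call:
apply_moves --steps '[[0, [0, 0, 1.5], 0], [0, [0, 0, 1.5], 0]]'

```text
time: 18.77
tcp_pos: [0.5334, 0.0865, 0.1107]
ee_rot: [2.412, 1.969, 0.005]
force: [-3.2, -2.7, 7.9]
gripper_width: -0.0
```

Call:
apply_moves --steps '[[0, [0, 0, 1.5], 0], [0, [0, 0, 1.5], 0]]'

```text
time: 19.02
tcp_pos: [0.5333, 0.0854, 0.1091]
ee_rot: [2.411, 1.969, 0.002]
force: [-2.2, -1.6, 4.4]
gripper_width: -0.0003
```

Call:
apply_moves --steps '[[0, [0.5, 0, 1.5], 0], [0, [0, 0, 1.5], 0]]'

```text
time: 19.27
tcp_pos: [0.5336, 0.0849, 0.1073]
ee_rot: [2.409, 1.968, 0.001]
force: [-0.5, -1.1, 0.0]
gripper_width: 0.0003
```

Call:
apply_moves --steps '[[0, [0.5, 0, 1.5], 0], [0, [0, 0, 1.5], 0]]'

```text
time: 19.52
tcp_pos: [0.5339, 0.0844, 0.1044]
ee_rot: [2.408, 1.968, -0.0]
force: [-1.0, -3.9, 3.6]
gripper_width: -0.0003
```

Call:
apply_moves --steps '[[0, [0, 0, 1], 0], [0, [0, 0, 0.5], 0]]'

```text
time: 19.77
tcp_pos: [0.5337, 0.0835, 0.1027]
ee_rot: [2.407, 1.968, -0.002]
force: [-1.9, -4.1, 3.7]
gripper_width: 0.0
```

```bash
python3 - <<'E'
from h import *
im,d=imaging.capture("side");cv2.imwrite("pics/s4.png",cv2.resize(im[180:400,220:440],(600,600)))
E
python3 s.py
```

```text
20.025 tcpdraw -0.17572141617272646 graspdraw -0.1749924916329488 [-0.034  -0.1717  0.0174] tz [ 0.0195 -0.026  -0.9995] tx [ 0.1989  0.9798 -0.0216] F [-1.4986 -5.2142  4.2701] pull 5.406624967491101 [-0.8214  0.2974 -0.0012]
```

View pics/s4.png

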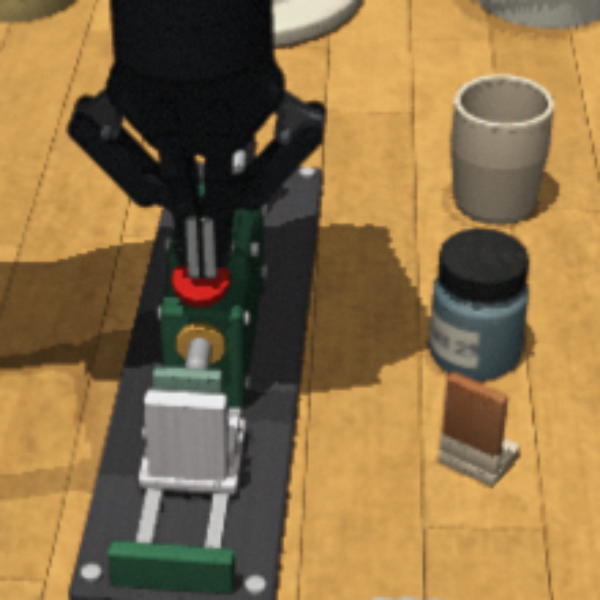

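It has fired. The striker tip is out at crop (200,352), and the carriage has been thrown along the rails, with its front face now at about (185,440). Retreat straight up.

Call:
apply_moves --steps '[[0, [0, 0, -4], 0], [0, [0, 0, -8], 0], [0, [0, 0, -20], 0], [0, [0, 0, -30], 0], [0, [0, 0, -30], 0], [0, [0, 0, -30], 0], [0, [0, 0, -20], 0], [0, [0, 0, 0], 0], [0, [0, 0, 0], 0]]'

```text
time: 21.15
tcp_pos: [0.5306, 0.0929, 0.2498]
ee_rot: [2.412, 1.973, 0.01]
force: [-0.8, 0.0, -0.6]
gripper_width: -0.0001
```

```bash
python3 - <<'E'
from h import *
im,d=imaging.capture("side");cv2.imwrite("pics/s5.png",cv2.resize(im[150:420,210:480],(600,600)))
f=lambda x,y:px2z("side",np.array([x/600*220+220,y/600*220+180]),.075)
old=px2z("side",np.array([218/2.4+200,350/2.4+170]),.075);print("recoil approx",np.linalg.norm(f(185,395)-old))
for l in("spare_tile_mid","jar_mid","cup_mid"):print(l,imaging.boxes_of("side",l)[:1])
print(telemetry.get_obs()["tcp_pos"],telemetry.get_obs()["force"])
E
```

```text
recoil approx 0.018599764484811532
spare_tile_mid [{'point': [393.3, 337.6], 'score': 0.8}]
jar_mid [{'point': [396.2, 292.3], 'score': 0.89}]
cup_mid [{'point': [404.6, 227.1], 'score': 0.97}]
[0.53042007 0.09256936 0.24923136] [ 0.49386912 -0.22209379  0.78883688]
```

View pics/s5.png

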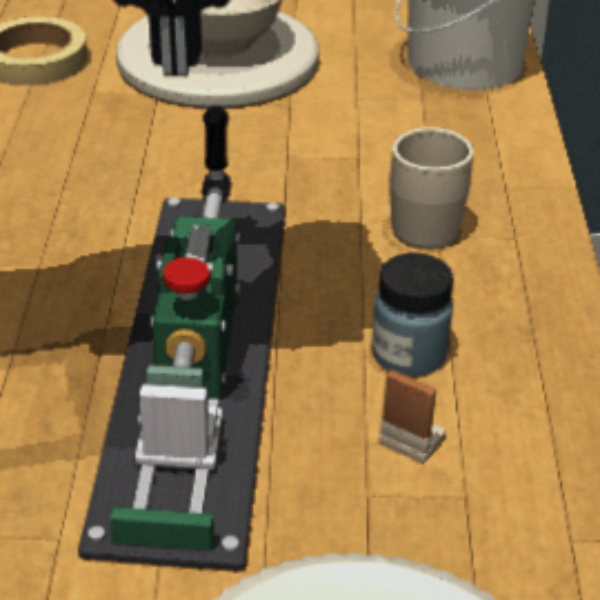

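```bash
python3 -c "
from station import job;print(job.sign_off())"
```

```text
the job is handed in; nothing more can be done
None
```

The tester was cocked and fired, and I handed the job in at about 21 s on the robot's clock. Whether the carriage was thrown far enough is the one thing my checks leave unsettled.

- **Drawing:** I pinched the grip and drew it back until the rubber stop showed, at about 28 mm. The force there was about 4.6 N above the spring, under the 10 N limit. I then eased forward; the pull fell to zero at about 22.5 mm, so the sear had caught. After I let go, the picture showed the striker still drawn.
- **Firing:** I pressed the red pad with closed fingers. The highest force I read was about 8 N, though readings come only at the end of each move. The striker flew, and I then lifted the arm clear.
- **Last checks:**
  - The striker is back at rest.
  - Cup, jar and spare tile are within 2–3 pixels of where they first showed.
  - The force on the tool reads zero within noise.
- **Unsure:** My rough estimate of the carriage's throw, from a single picture point, is 19 mm. That is just under the lower end of the expected 20–60 mm. The catch was early in its range, so the blow was a weak one, and the estimate could be a few millimetres off.

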